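# Stand up the cocoa shaker, free the sagging gate bolt and hold the saucer bay open

### The arm

A 6-joint arm with a two-finger parallel gripper is mounted at the origin on the work surface. World frame = base frame: x ahead of the robot, y to its left, z up, the work surface at z = 0. Lengths are in m, angles in rad, forces in N, time in s.
With the tool pointing down it reaches from about 0.275 to 0.725 m from the base axis. Payload 5.6 kg.
Tool frame: the origin (TCP) lies midway between the tips of the shut fingers; the grasp point (between the pads) lies 19 mm behind it; z points along the fingers, y is the direction in which the jaws open and shut (so a half turn about z gives the same grasp; the last joint's range is limited). The gripper opens to 85 mm and grips with 20 to 120 N. Pads are 22 mm wide; open, the fingers measure 114 mm over their backs; the gripper's body (76 mm by 85 mm) begins 54 mm behind the grasp point. The pads swing forward as they close: fully open they stand 13 mm farther back than shut.
Start: joints at [1.518, 0.255, 0.108, 0, -1.424, -0.285], TCP at [0.182, 0.519, 0.231] pointing down, gripper open.
Joint ranges: [-2.95, 2.95], [-1.21, 1.97], [-1.09, 1.5], [-2.87, 1.71], [-2.94, -0.07], [-3.05, 3.05]. Speed limits (rad/s): [2.57, 2.57, 3.14, 3.14, 3.14, 3.14].

### API

Orientations are given as [roll, pitch, yaw] about the fixed x, y, z axes, in that order (R = Rz(yaw) Ry(pitch) Rx(roll)).
In Python, from bench import ctrl, read_camera, calibration gives the robot as it stands.
- The arm moves only by the tool apply_moves, never from a script. Its argument "increments" is a list of rows, each an object of numbers: "tx", "ty", "tz": the shift along the tool's x, y, z in m; "roll": the turn about the tool's z in rad. A call has 1 to 12 rows; each row is the pose to reach, as a shift and turn from the pose measured when the call began, along the tool's axes at that moment; what a row does not reach only later rows make up. A row lasts 1/12 s, in which the tool goes at most 41.7 mm and 7.16 degrees, less where a joint would pass 70% of its speed; a pose out of reach is approached as far as the arm can. A call with a gripper value outside its range is refused whole. "gripper" is the opening, from 0 (shut) to 1 (fully open), set as the call begins (left out, the last holds). The fingers move at their own pace and stop on an object; "grip_force" is the grip in N (left out, the last holds). Time passes only in rows, so rows that repeat a pose let the fingers close. It gives the time, the measured TCP pose, the force and the opening at its end, in the units of the state.
- ctrl.read_state(): the state, without advancing time (a new reading comes with each control period).
- read_camera(name): name is "side" or "top"; returns (picture, depth): 480x640x3 uint8, red, green, blue; 480x640 float32, m along the optical axis (not along the pixel's ray), 0 where there is no reading.
- calibration(name): a dict with "K" (3x3 intrinsics, pixels), "rvec" (rotation vector, rad) and "tvec" (3), from world to camera coordinates, as OpenCV has them. Camera axes: x right, y down, z forward; pixel columns grow to the right and rows downward; lengths in m; the calibration is good to about 2 mm. A picture is of the moment at which its call begins. calibration takes no time and is no camera call.
- ctrl.sign_off(): hands the job in, once; it reports no verdict.
The state is a dict: "clock": time; "joints": joint angles; "joint_vel": joint speeds; "tau": joint torques, N m; "tool_pos": TCP position; "tool_rot": TCP orientation; "ft_force": force on the tool from outside, world axes, zero at the start; "torque": the same for the moment, N m; "opening": finger opening in m.
Only numpy, scipy, OpenCV 4.12 (cv2) and the standard library are available. Lean on these libraries where they do the work, as an engineer would, in place of code of your own. Each camera call takes 0.05 s, during which the arm holds its last target. There are 200 camera calls.

### The job

A cocoa shaker has toppled over in front of the little gate of the saucer bay: stand it upright on the round cork mat and let go of it. Then take the gate's barrel bolt by its knob, lift the sagging bolt so that its thick end passes over the bent lip of the keeper while you pull it back out of the keeper, and swing the gate towards you until it is about a hand's width ajar. Finish while still holding the gate ajar with the gripper, since it springs shut, and leave the pitcher, cup and tamper where they are.

Things in the scene. Friction and masses are not known exactly. Their poses are not given: they have to be found in the camera images.
- bay: Fixed maple pen of saucers; place and yaw vary. Origin at counter height under the middle of the shut gate; x points through the gate into the bay (away from the robot), y along the gate to its hinge side (robot's left), z up. Gate spans y -132 to 132 mm, x -15 to 15 mm and opens towards -x. Rail and posts 130 mm high; keeper post at y -142 to -188 mm, hinge post y 136 to 170 mm; back at x 196 mm.
- hinge_line (a point): Point on the gate's vertical hinge axis at rail-top height (130 mm); in the bay frame x = -15, y = 132 mm. Its axes turn with the gate and equal the bay's when the gate is shut.
- gate_edge (a point): Point on top of the gate's free stile edge, 264 mm from the hinge line along the gate, mid thickness, 130 mm high.
- bolt_knob (a point): Centre of the bolt's upright steel knob (cylinder 20 mm wide, 24 mm tall, on a 12 mm stem), about 190 mm above the counter, 34 mm above the top of the 12 mm rod. The rod lies along the top of the gate rail (bay y). Nothing else rises to its height within 40 mm. z runs up the knob, y along the rod to the hinge. Grip it across the gate (bay x), from above.
- bolt_head (a point): Centre of the thick end of the bolt (24 mm wide, 16 mm long), 64 mm from the knob towards the keeper. Home, it lies in the keeper (steel bracket on the post: two cheeks and a bridge, 60 mm high) behind a lip bent up across its mouth. The lip stands 11 mm above the post top and overlaps the sagging head by 7 mm, so the bolt draws back only about 6 mm unless its head is lifted over the lip.
- barrel (a joint): Lift (rad) of the loose barrel and bolt about a level pivot on the middle of the gate rail (100 mm from the knob with the bolt home, 156 mm above the counter): 0 = sagging by its weight, stop at 0.14. Takes about 2 N at the knob. Above 0.05 (knob raised 5 mm) the thick end clears the lip; 8 mm is a good lift, which may be kept while pulling level; the stop is at 14 mm.
- bolt (a joint): Draw of the bolt along its rod, m: 0 = home in the keeper, 0.050 = fully drawn back towards the hinge (bay +y). Sliding takes about 2 N and it stays where left. Starts at 0 to 0.004. From 0.034 on it is clear of the keeper and the gate can swing.
- gate (a joint): Opening angle of the gate (rad) about its hinge line: 0 = shut, grows as the free edge swings towards the robot (clockwise from above), stop at 1.2. A spring of 0.36 N m (shut) to 0.5 N m (0.4 rad) shuts it: 2 to 4 N at the knob. 0.38 rad is a 100 mm gap at the free edge.
- shaker: Steel cocoa shaker, 105 mm tall: straight eight-sided body, 54 mm across the flats, up to 86 mm, then a narrower domed black lid; about 0.22 kg. Origin at the centre of its base, z along its axis from base to lid. It starts lying on the counter in front of the gate, axis level, 27 mm high, a flat underneath, lid end roughly to the robot's right.
- mat: Fixed round cork mat, 130 mm in diameter, 4 mm thick, at the left or the right on the counter. Origin at the centre of its underside, on the counter.
- pitcher: Bystander: steel milk pitcher, 84 mm in diameter, 105 mm tall, with a handle; origin at the centre of its base. Leave alone.
- cup: Bystander: white cup, 72 mm in diameter, 60 mm tall; origin at the centre of its base. Leave alone.
- tamper: Bystander: dark steel tamper, 58 mm in diameter, 94 mm tall; origin at the centre of its base. Leave alone.
There are look-alikes about, which are no part of the job. What is shaped like the shaker but orange is not meant. There is more than one size of the mat; the job needs the larger.

How it is judged:
On the way, in this order (a step that is already met when the one before it is completed fails the run):
1. the shaker stands upright on the cork mat, let go (angle between shaker's own z axis and vertical below 0.1 rad and horizontal distance between shaker and mat below 0.04 m and height (world z) of shaker below 0.01 m and contact force between the fingers and shaker below 0.1 N and linear speed of shaker below 0.02 m/s), for 0.2 s.
2. the bolt is drawn clear of the keeper (value of joint bolt above 0.034 m), for 0.1 s.
At the end, for the whole second after the job is handed in: The gate is held still by the fingers (more than 0.5 N on the gate or its bolt, nothing else touching it) at 0.2 to 0.65 rad, 50 to 160 mm ajar at its free edge, and the shaker stands upright (within 0.1 rad), untouched and at rest on the cork mat, its base centre within 40 mm of the mat's centre (all of step 1 and value of joint gate between 0.2 and 0.65 rad and velocity of joint gate between -0.1 and 0.1 rad/s and contact force between the fingers and gate above 0.5 N and contact force between each of shaker, pitcher, cup, tamper and gate below 0.1 N); the arm keeps its last pose, push and grip.
It fails at once if the pitcher is shoved more than 40 mm or knocked over (distance of pitcher from where it was at the start of the episode above 0.04 m or angle between pitcher's own z axis and vertical above 0.5 rad).
It fails at once if the cup is shoved more than 40 mm or knocked over (distance of cup from where it was at the start of the episode above 0.04 m or angle between cup's own z axis and vertical above 0.5 rad).
It fails at once if the tamper is shoved more than 40 mm or knocked over (distance of tamper from where it was at the start of the episode above 0.04 m or angle between tamper's own z axis and vertical above 0.5 rad).
It also fails if it takes over 51 s, if anything falls off the work surface, if the arm or the gripper's body presses on something with over 40 N, if the wrist force passes 120 N, or if a joint passes its speed limit or range.

## Working session

There is one attempt and no reset: what is moved stays moved. The work goes in short steps, Python scripts to look and compute and a tool call to move; the robot and the scene stay as the last step left them, time stands still between calls to the robot, and variables do not carry over. Pictures are saved under pics/ and viewed, about 8 in all and at most 12, crops included, and the job is handed in when it is done.

Besides the shell and the picture viewer there is one more tool, called after "Call:" in YAML: its name, and indented under it one key for each argument. apply_moves: Moves the arm, as the interface text tells. Its arguments: {"type":"object","properties":{"increments":{"type":"array","items":{"type":"object","properties":{"tx":{"type":"number"},"ty":{"type":"number"},"tz":{"type":"number"},"roll":{"type":"number"}}}},"gripper":{"type":"number"},"grip_force":{"type":"number"}},"required":["increments"]}

```bash
mkdir -p pics; ls; cat > h.py <<'E'
import numpy as np, cv2
from bench import ctrl, read_camera, calibration
from scipy.spatial.transform import Rotation as Ro
def snap(n,tag):
    p,d=read_camera(n); cv2.imwrite(f'pics/{tag}.png',p[:,:,::-1]); np.save(f'pics/{tag}.npy',d); return p,d
def cloud(n,d):
    c=calibration(n);K=np.array(c['K']);R=cv2.Rodrigues(np.array(c['rvec'],float))[0];t=np.array(c['tvec'],float).ravel()
    v,u=np.mgrid[:480,:640]; P=np.stack([(u-K[0,2])/K[0,0]*d,(v-K[1,2])/K[1,1]*d,d],-1)
    W=(P-t)@R; W[d==0]=np.nan; return W
def st():
    s=ctrl.read_state(); print({k:np.round(s[k],4).tolist() for k in ('clock','joints','tool_pos','tool_rot','ft_force','opening')})
    print(np.round(Ro.from_euler('xyz',s['tool_rot']).as_matrix(),3).tolist()); return s
E
python3 - <<'E'
from h import *
st()
for n in('top','side'):
    snap(n,n+'0'); c=calibration(n);R=cv2.Rodrigues(np.array(c['rvec'],float))[0]; print(n,-R.T@np.array(c['tvec']).ravel(),np.array(c['K']).tolist())
E
```

```text
pics
{'clock': 0.0, 'joints': [1.5176, 0.2557, 0.107, -0.0005, -1.4239, -0.2846], 'tool_pos': [0.182, 0.5185, 0.2304], 'tool_rot': [3.1397, -0.0001, -0.3379], 'ft_force': [-0.1439, 0.1834, 0.9849], 'opening': 0.0852}
[[0.943, -0.332, -0.001], [-0.332, -0.943, -0.002], [0.0, 0.002, -1.0]]
top [ 0.32109    -0.00461264  1.34892249] [[508.27045987280985, 0.0, 328.2717164412165], [0.0, 508.27045987280985, 232.10481631152845], [0.0, 0.0, 1.0]]
side [0.19186856 1.27378057 1.04152212] [[574.5020678175916, 0.0, 326.80780829689724], [0.0, 574.5020678175916, 243.686193432934], [0.0, 0.0, 1.0]]
```

View pics/top0.png

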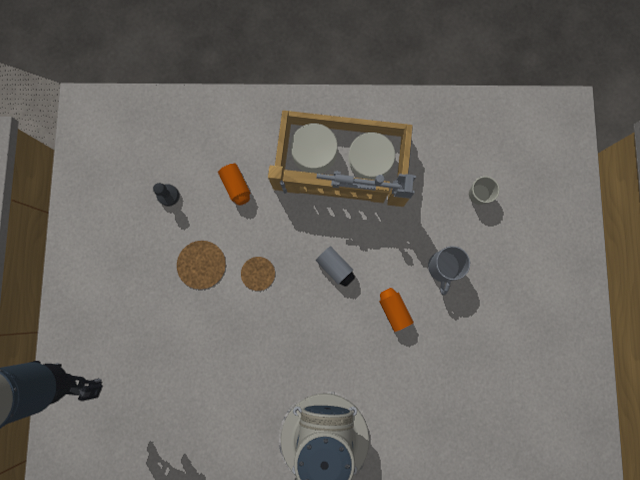

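View pics/side0.png

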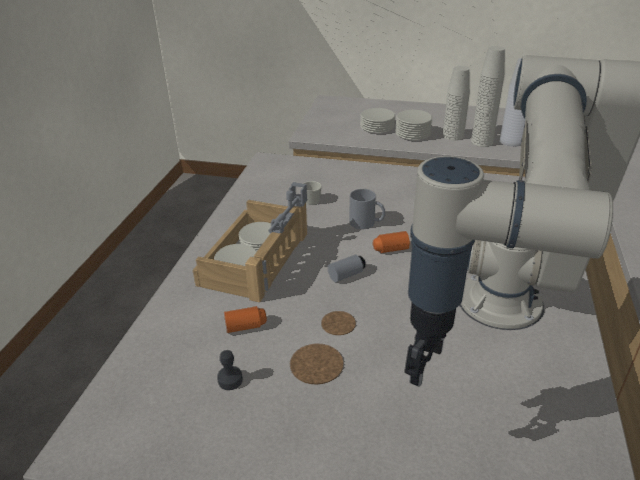

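The top view shows the steel shaker at about (335,265) with its lid at (347,279). The large mat is at (201,265). The gate runs from (272,185) on the hinge side to (410,195) at the keeper, and the knob is near (380,182). The side view agrees.

```bash
python3 - <<'E'
from h import *
d=np.load('pics/top0.npy'); W=cloud('top',d); im=cv2.imread('pics/top0.png'); hsv=cv2.cvtColor(im,cv2.COLOR_BGR2HSV)
print('counter z',np.nanmedian(W[300:400,220:270,2]))
# mat
m=(hsv[...,1]>70)&(np.abs(W[...,2])<.015); m[:,:170]=0;m[:,230:]=0;m[:230]=0;m[300:]=0
Q=W[m]; c,r=cv2.minEnclosingCircle(Q[:,:2].astype(np.float32)); print('mat',c,r,Q[:,:2].mean(0),Q[:,2].mean())
# shaker
b=np.zeros_like(m); b[235:300,305:365]=1; s=b&(W[...,2]>.03); Q=W[s]; print('shaker n',len(Q))
mu=Q[:,:2].mean(0); v=np.linalg.svd(Q[:,:2]-mu)[2][0]; v=v if v[1]<0 else -v
n=np.array([-v[1],v[0]]); a=(Q[:,:2]-mu)@v; e=(Q[:,:2]-mu)@n
print('ctr',mu,'axis',v,np.degrees(np.arctan2(v[1],v[0])),a.min(),a.max())
for k in np.arange(-.06,.061,.005):
    i=(a>=k)&(a<k+.005)
    if i.any(): print(round(k,3),i.sum(),Q[i,2].max().round(4),e[i].min().round(4),e[i].max().round(4), im[s][i].mean().round())
# bay
b[:]=0; b[105:215,260:425]=1
k=b&(W[...,2]>.192); print('top pts',k.sum(),W[k].mean(0),W[k].max(0)); 
for lo,hi in((.12,.14),(.145,.165),(.165,.18),(.18,.195),(.195,.215)):
    t=b&(W[...,2]>lo)&(W[...,2]<hi); print(lo,t.sum(),np.nanmin(W[t],0) if t.any() else'',np.nanmax(W[t],0) if t.any() else '')
z=np.clip((W[...,2]-.1)/.12,0,1)*255; z=np.nan_to_num(z).astype(np.uint8)
cr=lambda x,a:cv2.resize(x[a[0]:a[1],a[2]:a[3]],None,fx=4,fy=4,interpolation=cv2.INTER_NEAREST)
A=(105,215,265,425)
cv2.imwrite('pics/bay.png',np.vstack([cr(im,A)[200:],cr(cv2.cvtColor(z,cv2.COLOR_GRAY2BGR),A)[120:]]))
E
```

```text
counter z -0.00037697981312075286
mat (0.43959903717041016, 0.3300591707229614) 0.0660577267408371 [0.43861341 0.32977769] 0.0035352344340965876
shaker n 820
ctr [ 0.43007161 -0.02766336] axis [-0.72184244 -0.69205744] -136.20680584421075 -0.05008673951073012 0.05490547353822808
-0.055 2 0.0509 -0.0228 0.0094 98.0
-0.05 42 0.0559 -0.0258 0.0272 97.0
-0.045 42 0.0564 -0.0244 0.0269 96.0
-0.04 43 0.0561 -0.0258 0.0273 96.0
-0.035 35 0.0591 -0.0256 0.0272 97.0
-0.03 43 0.0587 -0.026 0.0273 96.0
-0.025 43 0.0601 -0.0256 0.0275 97.0
-0.02 41 0.0563 -0.0255 0.0278 98.0
-0.015 39 0.0589 -0.0253 0.0279 98.0
-0.01 42 0.0582 -0.0254 0.0283 98.0
-0.005 43 0.0599 -0.0253 0.028 99.0
-0.0 41 0.0584 -0.0253 0.0259 98.0
0.005 35 0.0573 -0.0251 0.0262 99.0
0.01 40 0.0592 -0.0248 0.0264 98.0
0.015 43 0.0561 -0.0261 0.026 99.0
0.02 44 0.0558 -0.0262 0.0264 99.0
0.025 39 0.058 -0.0262 0.0269 100.0
0.03 40 0.0569 -0.0261 0.0271 93.0
0.035 35 0.0548 -0.0259 0.0236 31.0
0.04 34 0.0521 -0.0183 0.0222 23.0
0.045 31 0.0501 -0.0181 0.0185 20.0
0.05 23 0.0474 -0.0143 0.0165 43.0
top pts 83 [ 0.62073922 -0.14334733  0.19816182] [ 0.63357349 -0.11810381  0.20588998]
0.12 1139 [ 0.59155685 -0.20828226  0.12004803] [0.67387953 0.1419299  0.13976662]
0.145 546 [ 0.59227342 -0.211305    0.14512017] [0.65169592 0.01984163 0.16498282]
0.165 99 [ 0.59234114 -0.21298337  0.16500483] [0.64023271 0.01970047 0.17976186]
0.18 212 [ 0.5929144  -0.21184944  0.18001429] [ 0.63855212 -0.11681001  0.19469427]
0.195 57 [ 0.61445527 -0.13706137  0.19575829] [ 0.63205591 -0.11810381  0.20588998]
```

View pics/bay.png

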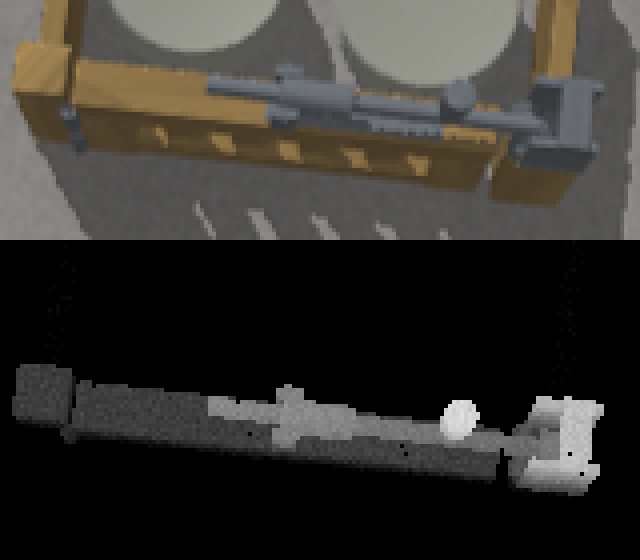

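The knob stands at about (0.623,-0.128), top at 0.202, and the keeper is to its right. The shaker's axis points to -136°, and the measured sizes match those given. The tool can only roll about vertical, so I'll grip the shaker near the lid end and let it swing upright in the pads.

Call:
apply_moves:
  increments:
    - {"tx": 0.402,"ty": 0.461,"tz": 0.0,"roll": 2.04}
    - {"tx": 0.402,"ty": 0.461,"tz": 0.0,"roll": 2.04}
    - {"tx": 0.402,"ty": 0.461,"tz": 0.0,"roll": 2.04}
    - {"tx": 0.402,"ty": 0.461,"tz": 0.0,"roll": 2.04}
    - {"tx": 0.402,"ty": 0.461,"tz": 0.0,"roll": 2.04}
    - {"tx": 0.402,"ty": 0.461,"tz": 0.0,"roll": 2.04}
    - {"tx": 0.402,"ty": 0.461,"tz": 0.0,"roll": 2.04}
    - {"tx": 0.402,"ty": 0.461,"tz": 0.0,"roll": 2.04}
    - {"tx": 0.402,"ty": 0.461,"tz": 0.0,"roll": 2.04}
    - {"tx": 0.402,"ty": 0.461,"tz": 0.0,"roll": 2.04}
    - {"tx": 0.402,"ty": 0.461,"tz": 0.0,"roll": 2.04}
    - {"tx": 0.402,"ty": 0.461,"tz": 0.0,"roll": 2.04}
  gripper: 1
  grip_force: 20

```text
clock: 1.1
tool_pos: [0.367, 0.0523, 0.2314]
tool_rot: [-3.141, -0.001, -1.843]
ft_force: [1.1, 0.9, -0.8]
opening: 0.0854
```

```bash
cat >> h.py <<'E'
def to(x,y,z,yaw=None):
    s=ctrl.read_state(); R=Ro.from_euler('xyz',s['tool_rot']).as_matrix(); print('delta tool',np.round(R.T@(np.array([x,y,z])-s['tool_pos']),4))
    if yaw is not None: print('roll',-np.round((np.radians(yaw)-s['tool_rot'][2]+np.pi)%(2*np.pi)-np.pi,4))
E
python3 - <<'E'
from h import *
st(); to(.408,-.050,.12,-136.2)
d=np.load('pics/top0.npy'); W=cloud('top',d)
b=np.zeros(d.shape,bool); b[105:215,260:425]=1
# gate rail: front/back edges at z~.13, per image column between posts
t=b&(W[...,2]>.122)&(W[...,2]<.14)&(W[...,1]>-.12)&(W[...,1]<.11)
Q=W[t]; f=[];bk=[]
for y in np.arange(-.12,.11,.008):
    i=(Q[:,1]>=y)&(Q[:,1]<y+.008)
    if i.sum()>5: f.append((y+.004,np.percentile(Q[i,0],3)));bk.append((y+.004,np.percentile(Q[i,0],97)))
f=np.array(f);bk=np.array(bk); print('front',np.polyfit(f[:,0],f[:,1],1)); 
u=bk[bk[:,0]>.03]; print('back',np.polyfit(u[:,0],u[:,1],1))
t=b&(W[...,2]>.15)&(W[...,2]<.175)&(W[...,1]>-.11)&(W[...,1]<.0); print('rod fit',np.polyfit(W[t][:,1],W[t][:,0],1))
k=b&(W[...,2]>.192)&(W[...,1]>-.15)&(W[...,1]<-.1); print('knob',W[k].mean(0),W[k].min(0),W[k].max(0))
E
```

```text
{'clock': 1.1, 'joints': [0.5722, -0.1103, -0.2919, 0.0009, -1.3893, -0.8449], 'tool_pos': [0.367, 0.0523, 0.2314], 'tool_rot': [-3.1409, -0.0007, -1.8433], 'ft_force': [1.0592, 0.9345, -0.8003], 'opening': 0.0854}
[[-0.269, -0.963, 0.0], [-0.963, 0.269, -0.001], [0.001, -0.001, -1.0]]
delta tool [ 0.0875 -0.0669  0.1115]
roll 0.5338
front [0.11615103 0.62217148]
back [0.15452832 0.64822397]
rod fit [0.10277498 0.63518207]
knob [ 0.62221095 -0.12702573  0.19981616] [ 0.61372258 -0.13706137  0.19227919] [ 0.63205591 -0.11810381  0.20588998]
```

Call:
apply_moves:
  increments:
    - {"tx": 0.0875,"ty": -0.067,"tz": 0.08,"roll": 0.534}
    - {"tx": 0.0875,"ty": -0.067,"tz": 0.08,"roll": 0.534}
    - {"tx": 0.0875,"ty": -0.067,"tz": 0.08,"roll": 0.534}
    - {"tx": 0.0875,"ty": -0.067,"tz": 0.08,"roll": 0.534}
    - {"tx": 0.0875,"ty": -0.067,"tz": 0.08,"roll": 0.534}
    - {"tx": 0.0875,"ty": -0.067,"tz": 0.08,"roll": 0.534}
    - {"tx": 0.0875,"ty": -0.067,"tz": 0.08,"roll": 0.534}

```text
clock: 1.68
tool_pos: [0.4079, -0.0502, 0.1513]
tool_rot: [-3.141, -0.001, -2.376]
ft_force: [0.8, 0.0, -0.1]
opening: 0.0854
```

```bash
python3 - <<'E'
from h import *
st(); to(.408,-.050,.004,-136.2)
E
```

```text
{'clock': 1.6833, 'joints': [0.2636, 0.0219, -0.3765, 0.0009, -1.1728, -1.0693], 'tool_pos': [0.4079, -0.0502, 0.1513], 'tool_rot': [-3.141, -0.0007, -2.3761], 'ft_force': [0.7801, 0.0018, -0.1469], 'opening': 0.0854}
[[-0.721, -0.693, -0.0], [-0.693, 0.721, -0.001], [0.001, -0.001, -1.0]]
delta tool [-3.000e-04  1.000e-04  1.473e-01]
roll 0.0011
```

Call:
apply_moves:
  increments:
    - {"tz": 0.04}
    - {"tz": 0.08}
    - {"tz": 0.115}
    - {"tz": 0.135}
    - {"tz": 0.146}
    - {"tz": 0.146}
    - {"tz": 0.146}

```text
schema error: expected keys tx, ty, tz, roll
```

Call:
apply_moves:
  increments:
    - {"tz": 0}
    - {"tz": 0}
    - {"tz": 0}
    - {"tz": 0}
    - {"tz": 0}
    - {"tz": 0}
    - {"tz": 0}
    - {"tz": 0}
    - {"tz": 0}
  gripper: 0
  grip_force: 20

```text
schema error: expected keys tx, ty, tz, roll
```

Call:
apply_moves:
  increments:
    - {"tz": -0.02}
    - {"tz": -0.04}
    - {"tz": -0.06}
    - {"tz": -0.08}
    - {"tz": -0.1}
    - {"tz": -0.12}
    - {"tz": -0.14}
    - {"tz": -0.14}
    - {"tz": -0.14}
    - {"tz": -0.14}

```text
schema error: expected keys tx, ty, tz, roll
```

```bash
python3 - <<'E'
from h import *
st(); p,d=snap('side','side1'); x=p[170:330,270:480,::-1]
cv2.imwrite('pics/s1.png',cv2.resize(x,None,fx=3,fy=3))
E
```

```text
{'clock': 1.6833, 'joints': [0.2636, 0.0219, -0.3765, 0.0009, -1.1728, -1.0693], 'tool_pos': [0.4079, -0.0502, 0.1513], 'tool_rot': [-3.141, -0.0007, -2.3761], 'ft_force': [0.7801, 0.0018, -0.1469], 'opening': 0.0854}
[[-0.721, -0.693, -0.0], [-0.693, 0.721, -0.001], [0.001, -0.001, -1.0]]
```

View pics/s1.png

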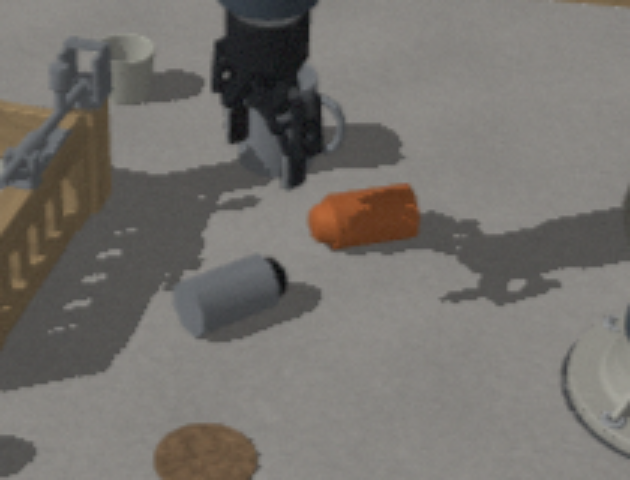

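The moves were refused because every row needs all four keys, so nothing has moved and the shaker is still lying under the gripper. I'll send them again.

Call:
apply_moves:
  increments:
    - {"tx": 0,"ty": 0,"tz": 0.04,"roll": 0}
    - {"tx": 0,"ty": 0,"tz": 0.08,"roll": 0}
    - {"tx": 0,"ty": 0,"tz": 0.115,"roll": 0}
    - {"tx": 0,"ty": 0,"tz": 0.135,"roll": 0}
    - {"tx": 0,"ty": 0,"tz": 0.146,"roll": 0}
    - {"tx": 0,"ty": 0,"tz": 0.146,"roll": 0}
    - {"tx": 0,"ty": 0,"tz": 0.146,"roll": 0}

```text
clock: 2.32
tool_pos: [0.4084, -0.0494, 0.006]
tool_rot: [-3.14, -0.0, -2.373]
ft_force: [-0.2, 0.2, -0.2]
opening: 0.0857
```

Call:
apply_moves:
  increments:
    - {"tx": 0,"ty": 0,"tz": 0,"roll": 0}
    - {"tx": 0,"ty": 0,"tz": 0,"roll": 0}
    - {"tx": 0,"ty": 0,"tz": 0,"roll": 0}
    - {"tx": 0,"ty": 0,"tz": 0,"roll": 0}
    - {"tx": 0,"ty": 0,"tz": 0,"roll": 0}
    - {"tx": 0,"ty": 0,"tz": 0,"roll": 0}
    - {"tx": 0,"ty": 0,"tz": 0,"roll": 0}
    - {"tx": 0,"ty": 0,"tz": 0,"roll": 0}
  gripper: 0
  grip_force: 20

```text
clock: 2.98
tool_pos: [0.4095, -0.0491, 0.0072]
tool_rot: [-3.139, 0.002, -2.372]
ft_force: [-2.0, 2.4, 7.2]
opening: 0.054
```

Call:
apply_moves:
  increments:
    - {"tx": 0,"ty": 0,"tz": -0.02,"roll": 0}
    - {"tx": 0,"ty": 0,"tz": -0.04,"roll": 0}
    - {"tx": 0,"ty": 0,"tz": -0.06,"roll": 0}
    - {"tx": 0,"ty": 0,"tz": -0.08,"roll": 0}
    - {"tx": 0,"ty": 0,"tz": -0.1,"roll": 0}
    - {"tx": 0,"ty": 0,"tz": -0.12,"roll": 0}
    - {"tx": 0,"ty": 0,"tz": -0.14,"roll": 0}
    - {"tx": 0,"ty": 0,"tz": -0.14,"roll": 0}
    - {"tx": 0,"ty": 0,"tz": -0.14,"roll": 0}
    - {"tx": 0,"ty": 0,"tz": -0.14,"roll": 0}

```text
clock: 3.82
tool_pos: [0.4082, -0.049, 0.1465]
tool_rot: [-3.14, 0.002, -2.373]
ft_force: [0.2, 0.7, -2.5]
opening: 0.0537
```

```bash
python3 - <<'E'
from h import *
st(); p,d=snap('side','side2'); x=p[130:330,270:480,::-1]
cv2.imwrite('pics/s2.png',cv2.resize(x,None,fx=3,fy=3))
E
```

```text
{'clock': 3.8167, 'joints': [0.2659, 0.0246, -0.3866, 0.0004, -1.1576, -1.0681], 'tool_pos': [0.4082, -0.049, 0.1465], 'tool_rot': [-3.1403, 0.0015, -2.3728], 'ft_force': [0.2055, 0.6551, -2.5036], 'opening': 0.0537}
[[-0.719, -0.695, 0.002], [-0.695, 0.719, 0.0], [-0.002, -0.001, -1.0]]
```

View pics/s2.png

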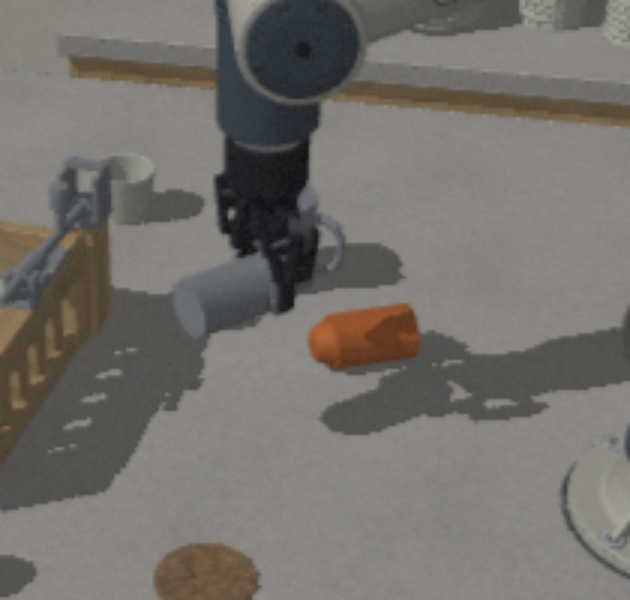

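The shaker is still about level in the pads at 20 N; its base is at about (190,310) in the crop. I'll lower it to just above hanging height and ease the finger opening in small steps so that it swings down.

Call:
apply_moves:
  increments:
    - {"tx": 0,"ty": 0,"tz": 0.03,"roll": 0}
    - {"tx": 0,"ty": 0,"tz": 0.06,"roll": 0}
    - {"tx": 0,"ty": 0,"tz": 0.072,"roll": 0}
    - {"tx": 0,"ty": 0,"tz": 0.072,"roll": 0}
    - {"tx": 0,"ty": 0,"tz": 0.072,"roll": 0}
  gripper: 0.5

```text
clock: 4.28
tool_pos: [0.4073, -0.0494, 0.0734]
tool_rot: [3.141, -0.002, -2.373]
ft_force: [0.4, 0.3, -1.6]
opening: 0.0539
```

Call:
apply_moves:
  increments:
    - {"tx": 0,"ty": 0,"tz": 0,"roll": 0}
    - {"tx": 0,"ty": 0,"tz": 0,"roll": 0}
  gripper: 0.6

```text
clock: 4.45
tool_pos: [0.4081, -0.0493, 0.0743]
tool_rot: [-3.141, -0.001, -2.372]
ft_force: [0.1, -0.3, -2.2]
opening: 0.0533
```

```bash
cat >> h.py <<'E'
def tilt(tag):
    p,d=snap('side',tag); W=cloud('side',d); s=ctrl.read_state(); R=Ro.from_euler('xyz',s['tool_rot']).as_matrix()
    Q=W-np.array(s['tool_pos']); a=Q@R[:,0]; e=Q@R[:,1]; z=W[...,2]; hs=cv2.cvtColor(p,cv2.COLOR_RGB2HSV)
    m=(np.abs(e)<.035)&(a<-.014)&(a>-.11)&(z>.012)&(z<.2)&(p.max(-1)>50); A=a[m];Z=z[m]-s['tool_pos'][2]
    print('n',m.sum(),'amin',np.round(np.percentile(A,1),4) if m.any() else None)
    for k in np.arange(-.11,0,.01):
        i=(A>=k)&(A<k+.01)
        if i.sum()>3: print(round(k,3),i.sum(),'relz',np.round(np.percentile(Z[i],[3,97]),3))
E
python3 -c "
from h import *
st(); tilt('t1')"
```

```text
{'clock': 4.45, 'joints': [0.2658, 0.1011, -0.5101, 0.0014, -0.96, -1.0681], 'tool_pos': [0.4081, -0.0493, 0.0743], 'tool_rot': [-3.1407, -0.0008, -2.3723], 'ft_force': [0.1458, -0.3188, -2.2443], 'opening': 0.0533}
[[-0.718, -0.696, 0.0], [-0.696, 0.718, -0.001], [0.001, -0.001, -1.0]]
n 581 amin -0.0861
-0.09 148 relz [-0.007  0.046]
-0.08 61 relz [0.002 0.048]
-0.07 66 relz [0.008 0.048]
-0.06 66 relz [0.01  0.048]
-0.05 64 relz [0.009 0.049]
-0.04 61 relz [0.006 0.049]
-0.03 69 relz [0.01  0.072]
-0.02 46 relz [0.011 0.083]
```

Call:
apply_moves:
  increments:
    - {"tx": 0,"ty": 0,"tz": 0,"roll": 0}
    - {"tx": 0,"ty": 0,"tz": 0,"roll": 0}
  gripper: 0.625

```text
clock: 4.67
tool_pos: [0.4087, -0.0492, 0.0751]
tool_rot: [-3.14, 0.001, -2.372]
ft_force: [-0.8, 0.8, -2.5]
opening: 0.0534
```

```bash
python3 -c "
from h import *
tilt('t2')"
```

```text
n 585 amin -0.0856
-0.09 147 relz [-0.007  0.046]
-0.08 64 relz [0.008 0.048]
-0.07 65 relz [0.007 0.047]
-0.06 62 relz [0.007 0.049]
-0.05 62 relz [0.01  0.049]
-0.04 68 relz [0.008 0.048]
-0.03 61 relz [0.006 0.081]
-0.02 56 relz [0.008 0.082]
```

Call:
apply_moves:
  increments:
    - {"tx": 0,"ty": 0,"tz": 0,"roll": 0}
    - {"tx": 0,"ty": 0,"tz": 0,"roll": 0}
  gripper: 0.633

```text
clock: 4.88
tool_pos: [0.409, -0.0492, 0.0754]
tool_rot: [-3.139, 0.002, -2.372]
ft_force: [-0.7, 0.2, -0.5]
opening: 0.054
```

```bash
python3 -c "
from h import *
tilt('t3')"
```

```text
n 567 amin -0.0829
-0.09 19 relz [-0.039 -0.029]
-0.08 56 relz [-0.045 -0.021]
-0.07 82 relz [-0.056 -0.013]
-0.06 88 relz [-0.058 -0.003]
-0.05 81 relz [-0.051  0.004]
-0.04 91 relz [-0.041  0.012]
-0.03 93 relz [-0.032  0.032]
-0.02 57 relz [-0.024  0.082]
```

It's swinging, now at about 45°. I'll hold this opening a moment longer.

Call:
apply_moves:
  increments:
    - {"tx": 0,"ty": 0,"tz": 0,"roll": 0}
    - {"tx": 0,"ty": 0,"tz": 0,"roll": 0}

```text
clock: 5.1
tool_pos: [0.4093, -0.0492, 0.0756]
tool_rot: [-3.139, 0.002, -2.372]
ft_force: [0.3, -0.3, 0.8]
opening: 0.0541
```

```bash
python3 -c "
from h import *
tilt('t4')"
```

```text
n 321 amin -0.0511
-0.06 15 relz [-0.062 -0.021]
-0.05 130 relz [-0.06 -0.02]
-0.04 58 relz [-0.058 -0.02 ]
-0.03 68 relz [-0.059  0.084]
-0.02 50 relz [-0.055  0.081]
```

```bash
python3 - <<'E'
import cv2
x=cv2.imread('pics/t4.png')[150:350,270:480]; cv2.imwrite('pics/t4c.png',cv2.resize(x,None,fx=3,fy=3))
E
```

```text
(no output)
```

View pics/t4c.png

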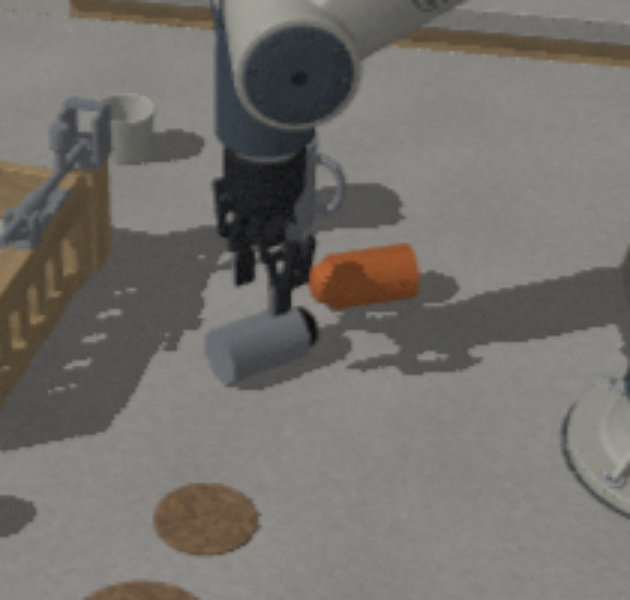

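The shaker slipped out at 0.633 and is lying again, a little nearer the robot (base at about (225,360) in the crop). So the holding window lies between 0.625, which holds, and 0.633, which slips. I'll back off, find it again and retry in finer steps.

Call:
apply_moves:
  increments:
    - {"tx": 0,"ty": 0,"tz": -0.02,"roll": 0}
    - {"tx": 0,"ty": 0,"tz": -0.05,"roll": 0}
    - {"tx": -0.05,"ty": 0.05,"tz": -0.08,"roll": 0}
    - {"tx": -0.1,"ty": 0.1,"tz": -0.08,"roll": 0}
    - {"tx": -0.15,"ty": 0.15,"tz": -0.08,"roll": 0}
    - {"tx": -0.15,"ty": 0.15,"tz": -0.08,"roll": 0}
  gripper: 1

```text
clock: 5.65
tool_pos: [0.4115, 0.1155, 0.1533]
tool_rot: [-3.139, 0.004, -2.373]
ft_force: [0.9, -0.8, 0.1]
opening: 0.085
```

```bash
cat >> h.py <<'E'
def shaker(tag,box=(225,320,290,380)):
    p,d=snap('top',tag); W=cloud('top',d); s=np.zeros(d.shape,bool); s[box[0]:box[1],box[2]:box[3]]=1
    hs=cv2.cvtColor(p,cv2.COLOR_RGB2HSV); s&=(W[...,2]>.03)&(W[...,2]<.07)&(hs[...,1]<80); Q=W[s]
    c,(w,h),an=cv2.minAreaRect((Q[:,:2]*1000).astype(np.float32)); print('n',len(Q),'rect',c,w,h)
    mu=Q[:,:2].mean(0); v=np.linalg.svd(Q[:,:2]-mu)[2][0]; v=v if v[1]<0 else -v
    n=np.array([-v[1],v[0]]); a=(Q[:,:2]-mu)@v; e=(Q[:,:2]-mu)@n; br=p[s].mean(-1)
    lo,hi=np.percentile(a,[.7,99.3]); e0=(np.percentile(e,2)+np.percentile(e,98))/2
    blk=a[br<45]; print('ctr',mu,'ang',np.degrees(np.arctan2(v[1],v[0])),'a',lo,hi,'e',e.min(),e.max(),'lid from',np.percentile(blk,3) if len(blk) else None,'zmax',np.percentile(Q[:,2],95))
    base=mu+v*(hi-.105)+n*e0; print('base',base); return base,v
E
python3 - <<'E'
from h import *
st(); b,v=shaker('top2'); g=b+.083*v; print('grip',g); to(g[0],g[1],.006,np.degrees(np.arctan2(v[1],v[0])))
E
```

```text
{'clock': 5.65, 'joints': [0.6455, 0.0502, -0.3421, 0.0027, -1.1743, -1.4488], 'tool_pos': [0.4115, 0.1155, 0.1533], 'tool_rot': [-3.1386, 0.0038, -2.373], 'ft_force': [0.9333, -0.8085, 0.068], 'opening': 0.085}
[[-0.719, -0.695, 0.005], [-0.695, 0.719, 0.001], [-0.004, -0.003, -1.0]]
n 823 rect (402.9718017578125, -53.453731536865234) 104.78199005126953 54.297000885009766
ctr [ 0.40386428 -0.05130553] ang -137.7942433083027 a -0.04973210888483011 0.053541443658951034 e -0.02616246100282385 0.02814421394452092 lid from 0.03679750097966472 zmax 0.05645631660671782
base [ 0.44256012 -0.01737388]
grip [ 0.38107894 -0.07313286]
delta tool [ 0.1593 -0.117   0.1468]
roll 0.036
```

Call:
apply_moves:
  increments:
    - {"tx": 0.05,"ty": -0.037,"tz": 0.02,"roll": 0.036}
    - {"tx": 0.1,"ty": -0.074,"tz": 0.04,"roll": 0.036}
    - {"tx": 0.14,"ty": -0.104,"tz": 0.06,"roll": 0.036}
    - {"tx": 0.159,"ty": -0.117,"tz": 0.07,"roll": 0.036}
    - {"tx": 0.159,"ty": -0.117,"tz": 0.07,"roll": 0.036}
    - {"tx": 0.159,"ty": -0.117,"tz": 0.07,"roll": 0.036}
    - {"tx": 0.159,"ty": -0.117,"tz": 0.1,"roll": 0.036}
    - {"tx": 0.159,"ty": -0.117,"tz": 0.13,"roll": 0.036}
    - {"tx": 0.159,"ty": -0.117,"tz": 0.147,"roll": 0.036}
    - {"tx": 0.159,"ty": -0.117,"tz": 0.147,"roll": 0.036}
    - {"tx": 0.159,"ty": -0.117,"tz": 0.147,"roll": 0.036}

```text
clock: 6.62
tool_pos: [0.3811, -0.073, 0.0057]
tool_rot: [-3.14, 0.005, -2.404]
ft_force: [0.3, 0.3, 0.2]
opening: 0.0854
```

Call:
apply_moves:
  increments:
    - {"tx": 0,"ty": 0,"tz": 0,"roll": 0}
    - {"tx": 0,"ty": 0,"tz": 0,"roll": 0}
    - {"tx": 0,"ty": 0,"tz": 0,"roll": 0}
    - {"tx": 0,"ty": 0,"tz": 0,"roll": 0}
    - {"tx": 0,"ty": 0,"tz": 0,"roll": 0}
    - {"tx": 0,"ty": 0,"tz": 0,"roll": 0}
    - {"tx": 0,"ty": 0,"tz": 0,"roll": 0}
  gripper: 0.5

```text
clock: 7.2
tool_pos: [0.3823, -0.0728, 0.007]
tool_rot: [-3.138, 0.007, -2.404]
ft_force: [-2.6, 1.4, 6.8]
opening: 0.0538
```

Call:
apply_moves:
  increments:
    - {"tx": 0,"ty": 0,"tz": -0.015,"roll": 0}
    - {"tx": 0,"ty": 0,"tz": -0.04,"roll": 0}
    - {"tx": 0,"ty": 0,"tz": -0.07,"roll": 0}
    - {"tx": 0,"ty": 0,"tz": -0.074,"roll": 0}
    - {"tx": 0,"ty": 0,"tz": -0.074,"roll": 0}
    - {"tx": 0,"ty": 0,"tz": -0.074,"roll": 0}

```text
clock: 7.7
tool_pos: [0.3813, -0.0728, 0.0808]
tool_rot: [-3.139, 0.008, -2.404]
ft_force: [-0.1, 0.1, -2.6]
opening: 0.0536
```

Call:
apply_moves:
  increments:
    - {"tx": 0,"ty": 0,"tz": 0,"roll": 0}
    - {"tx": 0,"ty": 0,"tz": 0,"roll": 0}
    - {"tx": 0,"ty": 0,"tz": 0,"roll": 0}
  gripper: 0.628

```text
clock: 7.95
tool_pos: [0.3805, -0.0729, 0.0798]
tool_rot: [-3.14, 0.006, -2.404]
ft_force: [1.0, -0.6, -2.2]
opening: 0.0536
```

```bash
python3 -c "
from h import *
tilt('t5')"
```

```text
n 572 amin -0.087
-0.09 148 relz [-0.003  0.046]
-0.08 63 relz [0.005 0.048]
-0.07 70 relz [0.007 0.048]
-0.06 58 relz [0.011 0.048]
-0.05 65 relz [0.001 0.049]
-0.04 63 relz [0.006 0.048]
-0.03 59 relz [0.004 0.049]
-0.02 46 relz [0.01  0.082]
```

Call:
apply_moves:
  increments:
    - {"tx": 0,"ty": 0,"tz": 0,"roll": 0}
    - {"tx": 0,"ty": 0,"tz": 0,"roll": 0}
  gripper: 0.63

```text
clock: 8.17
tool_pos: [0.3804, -0.0729, 0.0796]
tool_rot: [-3.14, 0.005, -2.404]
ft_force: [-0.2, 0.3, -2.3]
opening: 0.0535
```

```bash
python3 -c "
from h import *
tilt('t6')"
```

```text
n 569 amin -0.0861
-0.09 149 relz [-0.005  0.046]
-0.08 59 relz [0.004 0.047]
-0.07 70 relz [0.006 0.05 ]
-0.06 60 relz [0.011 0.049]
-0.05 66 relz [0.    0.048]
-0.04 61 relz [0.007 0.049]
-0.03 63 relz [0.01  0.076]
-0.02 41 relz [0.012 0.083]
```

Call:
apply_moves:
  increments:
    - {"tx": 0,"ty": 0,"tz": 0,"roll": 0}
    - {"tx": 0,"ty": 0,"tz": 0,"roll": 0}
  gripper: 0.631

```text
clock: 8.38
tool_pos: [0.3805, -0.0729, 0.0797]
tool_rot: [-3.14, 0.005, -2.404]
ft_force: [0.2, -0.0, -2.0]
opening: 0.0539
```

```bash
python3 -c "
from h import *
tilt('t7')"
```

```text
n 559 amin -0.0876
-0.09 75 relz [-0.006  0.025]
-0.08 91 relz [-0.024  0.028]
-0.07 75 relz [-0.011  0.032]
-0.06 66 relz [-0.004  0.035]
-0.05 68 relz [-0.002  0.037]
-0.04 67 relz [-0.001  0.041]
-0.03 65 relz [0.007 0.049]
-0.02 51 relz [0.007 0.081]
```

It's turning in the pads without dropping.

Call:
apply_moves:
  increments:
    - {"tx": 0,"ty": 0,"tz": 0,"roll": 0}
    - {"tx": 0,"ty": 0,"tz": 0,"roll": 0}
  gripper: 0.631

```text
clock: 8.6
tool_pos: [0.3806, -0.0729, 0.0797]
tool_rot: [-3.14, 0.006, -2.404]
ft_force: [-0.0, 0.1, -1.9]
opening: 0.0539
```

```bash
python3 -c "
from h import *
tilt('t8')"
```

```text
n 457 amin -0.0529
-0.06 24 relz [-0.054 -0.033]
-0.05 97 relz [-0.055 -0.006]
-0.04 149 relz [-0.054  0.022]
-0.03 127 relz [-0.058  0.029]
-0.02 60 relz [-0.054  0.085]
```

Call:
apply_moves:
  increments:
    - {"tx": 0,"ty": 0,"tz": 0,"roll": 0}
    - {"tx": 0,"ty": 0,"tz": 0,"roll": 0}
    - {"tx": 0,"ty": 0,"tz": 0,"roll": 0}
  gripper: 0.631

```text
clock: 8.9
tool_pos: [0.3805, -0.0729, 0.0797]
tool_rot: [-3.14, 0.006, -2.404]
ft_force: [-0.3, -0.1, -1.1]
opening: 0.0536
```

```bash
python3 - <<'E'
from h import *
tilt('t9'); x=cv2.imread('pics/t9.png')[170:330,270:430]; cv2.imwrite('pics/t9c.png',cv2.resize(x,None,fx=3,fy=3))
E
```

```text
n 441 amin -0.0495
-0.06 4 relz [-0.051 -0.042]
-0.05 82 relz [-0.057 -0.015]
-0.04 154 relz [-0.057  0.023]
-0.03 131 relz [-0.056  0.026]
-0.02 70 relz [-0.06   0.086]
```

View pics/t9c.png

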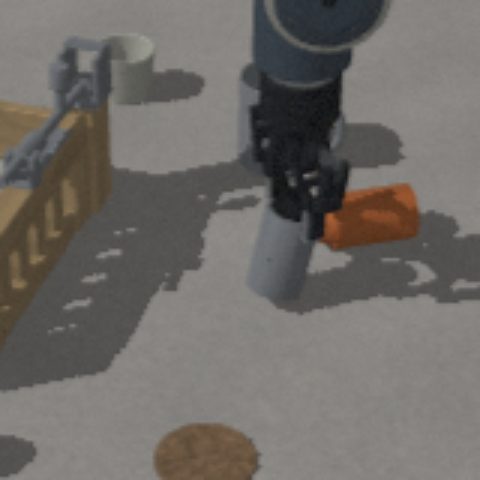

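The shaker now hangs about 17° off vertical, base down, base at about (280,290) in the crop. I'll grip firmly, lift and carry it to the mat.

Call:
apply_moves:
  increments:
    - {"tx": 0,"ty": 0,"tz": 0,"roll": 0}
    - {"tx": 0,"ty": 0,"tz": 0,"roll": 0}
    - {"tx": 0,"ty": 0,"tz": -0.01,"roll": 0}
    - {"tx": 0,"ty": 0,"tz": -0.03,"roll": 0}
    - {"tx": -0.015,"ty": 0.013,"tz": -0.03,"roll": 0}
    - {"tx": -0.03,"ty": 0.026,"tz": -0.03,"roll": 0}
    - {"tx": -0.05,"ty": 0.043,"tz": -0.03,"roll": 0}
    - {"tx": -0.07,"ty": 0.06,"tz": -0.03,"roll": 0}
    - {"tx": -0.09,"ty": 0.077,"tz": -0.03,"roll": 0}
    - {"tx": -0.11,"ty": 0.094,"tz": -0.03,"roll": 0}
    - {"tx": -0.13,"ty": 0.111,"tz": -0.03,"roll": 0}
    - {"tx": -0.15,"ty": 0.128,"tz": -0.03,"roll": 0}
  gripper: 0.5

```text
clock: 9.95
tool_pos: [0.4053, 0.124, 0.1104]
tool_rot: [-3.14, 0.006, -2.404]
ft_force: [0.9, 0.1, -1.7]
opening: 0.0533
```

Call:
apply_moves:
  increments:
    - {"tx": -0.02,"ty": 0.017,"tz": 0,"roll": 0}
    - {"tx": -0.04,"ty": 0.034,"tz": 0,"roll": 0}
    - {"tx": -0.06,"ty": 0.051,"tz": 0,"roll": 0}
    - {"tx": -0.08,"ty": 0.068,"tz": 0,"roll": 0}
    - {"tx": -0.1,"ty": 0.086,"tz": 0,"roll": 0}
    - {"tx": -0.12,"ty": 0.103,"tz": 0,"roll": 0}
    - {"tx": -0.135,"ty": 0.116,"tz": 0,"roll": 0}
    - {"tx": -0.145,"ty": 0.124,"tz": 0,"roll": 0}
    - {"tx": -0.15,"ty": 0.129,"tz": 0,"roll": 0}
    - {"tx": -0.15,"ty": 0.129,"tz": 0,"roll": 0}
    - {"tx": -0.15,"ty": 0.129,"tz": 0,"roll": 0}

```text
clock: 10.87
tool_pos: [0.4293, 0.3197, 0.1109]
tool_rot: [-3.14, 0.005, -2.404]
ft_force: [0.3, -0.0, -2.8]
opening: 0.0537
```

```bash
python3 - <<'E'
from h import *
st(); tilt('t10'); to(.430,.322,.085,np.degrees(-2.404))
E
```

```text
{'clock': 10.8667, 'joints': [0.9344, 0.2913, -0.1588, 0.0028, -1.1163, -1.7691], 'tool_pos': [0.4293, 0.3197, 0.1109], 'tool_rot': [-3.14, 0.0048, -2.4043], 'ft_force': [0.3185, -0.0322, -2.8442], 'opening': 0.0537}
[[-0.74, -0.672, 0.005], [-0.672, 0.74, 0.002], [-0.005, -0.002, -1.0]]
n 610 amin -0.0494
-0.05 121 relz [-0.059 -0.019]
-0.04 209 relz [-0.056  0.021]
-0.03 187 relz [-0.056  0.028]
-0.02 92 relz [-0.063  0.05 ]
delta tool [-0.0022  0.0016  0.026 ]
roll -0.0007
```

Call:
apply_moves:
  increments:
    - {"tx": 0,"ty": 0,"tz": 0.01,"roll": 0}
    - {"tx": 0,"ty": 0,"tz": 0.02,"roll": 0}
    - {"tx": 0,"ty": 0,"tz": 0.028,"roll": 0}
    - {"tx": 0,"ty": 0,"tz": 0.033,"roll": 0}
    - {"tx": 0,"ty": 0,"tz": 0.033,"roll": 0}
    - {"tx": 0,"ty": 0,"tz": 0.033,"roll": 0}

```text
clock: 11.42
tool_pos: [0.4294, 0.3191, 0.0776]
tool_rot: [-3.14, 0.004, -2.405]
ft_force: [-0.2, -0.8, -0.9]
opening: 0.0533
```

Call:
apply_moves:
  increments:
    - {"tx": 0,"ty": 0,"tz": 0,"roll": 0}
    - {"tx": 0,"ty": 0,"tz": 0,"roll": 0}
    - {"tx": 0,"ty": 0,"tz": 0,"roll": 0}
    - {"tx": 0,"ty": 0,"tz": 0,"roll": 0}
  gripper: 0.6315

```text
clock: 11.75
tool_pos: [0.4296, 0.3193, 0.0778]
tool_rot: [-3.14, 0.005, -2.405]
ft_force: [0.7, -0.3, -1.8]
opening: 0.0541
```

```bash
python3 - <<'E'
from h import *
st(); tilt('t11')
E
```

```text
{'clock': 11.75, 'joints': [0.9337, 0.3217, -0.2085, 0.0032, -1.0365, -1.7692], 'tool_pos': [0.4296, 0.3193, 0.0778], 'tool_rot': [-3.1397, 0.0046, -2.4047], 'ft_force': [0.7489, -0.3237, -1.7936], 'opening': 0.0541}
[[-0.741, -0.672, 0.005], [-0.672, 0.741, 0.002], [-0.005, -0.002, -1.0]]
n 582 amin -0.0492
-0.05 110 relz [-0.057 -0.018]
-0.04 197 relz [-0.056  0.018]
-0.03 195 relz [-0.059  0.029]
-0.02 79 relz [-0.06   0.044]
```

Call:
apply_moves:
  increments:
    - {"tx": 0,"ty": 0,"tz": 0.003,"roll": 0}
    - {"tx": 0,"ty": 0,"tz": 0.006,"roll": 0}
    - {"tx": 0,"ty": 0,"tz": 0.008,"roll": 0}
    - {"tx": 0,"ty": 0,"tz": 0.01,"roll": 0}
    - {"tx": 0,"ty": 0,"tz": 0.012,"roll": 0}
    - {"tx": 0,"ty": 0,"tz": 0.012,"roll": 0}
  gripper: 0.63

```text
clock: 12.3
tool_pos: [0.432, 0.3214, 0.0682]
tool_rot: [-3.139, 0.012, -2.403]
ft_force: [0.3, 0.6, 8.2]
opening: 0.0542
```

```bash
python3 - <<'E'
from h import *
st(); tilt('t12')
E
```

```text
{'clock': 12.3, 'joints': [0.9338, 0.3324, -0.2214, 0.0055, -1.0058, -1.7692], 'tool_pos': [0.432, 0.3214, 0.0682], 'tool_rot': [-3.1392, 0.0119, -2.4033], 'ft_force': [0.2659, 0.5723, 8.1655], 'opening': 0.0542}
[[-0.74, -0.673, 0.01], [-0.673, 0.74, 0.006], [-0.012, -0.002, -1.0]]
n 551 amin -0.0464
-0.05 90 relz [-0.054 -0.016]
-0.04 210 relz [-0.052  0.028]
-0.03 178 relz [-0.052  0.032]
-0.02 73 relz [-0.052  0.028]
```

The base edge is on the mat at 8 N. Now I'll sweep the grip back over the base to turn the shaker upright.

Call:
apply_moves:
  increments:
    - {"tx": -0.004,"ty": 0,"tz": 0,"roll": 0}
    - {"tx": -0.008,"ty": 0,"tz": 0,"roll": 0}
    - {"tx": -0.012,"ty": 0,"tz": 0.0,"roll": 0}
    - {"tx": -0.016,"ty": 0,"tz": 0.0,"roll": 0}
    - {"tx": -0.02,"ty": 0,"tz": 0.001,"roll": 0}
    - {"tx": -0.02,"ty": 0,"tz": 0.001,"roll": 0}
  gripper: 0.631

```text
clock: 12.85
tool_pos: [0.4473, 0.3353, 0.067]
tool_rot: [-3.139, 0.012, -2.403]
ft_force: [1.4, 0.0, -0.8]
opening: 0.0539
```

```bash
python3 - <<'E'
from h import *
st(); tilt('t13')
x=cv2.imread('pics/t13.png')[200:400,230:430]; cv2.imwrite('pics/t13c.png',cv2.resize(x,None,fx=3,fy=3))
E
```

```text
{'clock': 12.85, 'joints': [0.9262, 0.3698, -0.1681, 0.0055, -1.022, -1.7617], 'tool_pos': [0.4473, 0.3353, 0.067], 'tool_rot': [-3.139, 0.0116, -2.4034], 'ft_force': [1.3809, 0.0346, -0.8329], 'opening': 0.0539}
[[-0.74, -0.673, 0.01], [-0.673, 0.74, 0.006], [-0.012, -0.003, -1.0]]
n 446 amin -0.0378
-0.04 194 relz [-0.052  0.027]
-0.03 175 relz [-0.049  0.03 ]
-0.02 77 relz [-0.051  0.032]
```

View pics/t13c.png

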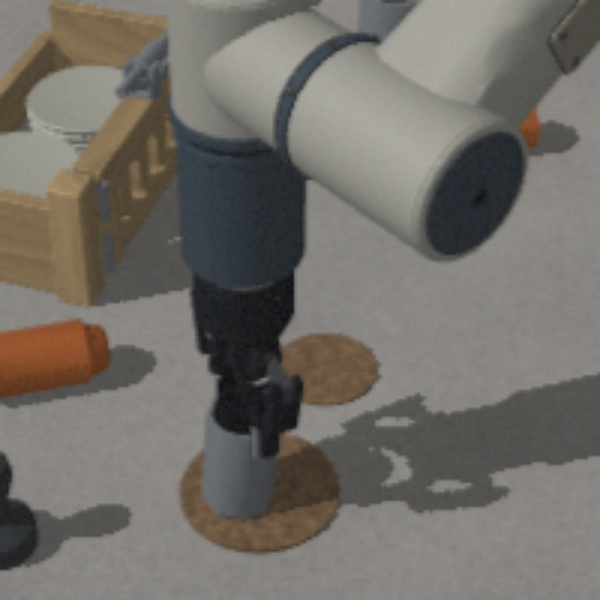

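The shaker stands almost upright on the mat, base centre at about (240,490) in the crop. I'll let go gently and lift away.

Call:
apply_moves:
  increments:
    - {"tx": 0,"ty": 0,"tz": 0,"roll": 0}
    - {"tx": 0,"ty": 0,"tz": 0,"roll": 0}
    - {"tx": 0,"ty": 0,"tz": 0,"roll": 0}
    - {"tx": 0,"ty": 0,"tz": 0,"roll": 0}
    - {"tx": 0,"ty": 0,"tz": 0,"roll": 0}
  gripper: 0.67

```text
clock: 13.32
tool_pos: [0.447, 0.3351, 0.0672]
tool_rot: [-3.139, 0.012, -2.403]
ft_force: [-0.1, -0.8, -0.2]
opening: 0.0571
```

Call:
apply_moves:
  increments:
    - {"tx": 0,"ty": 0,"tz": 0,"roll": 0}
    - {"tx": 0,"ty": 0,"tz": 0,"roll": 0}
    - {"tx": 0,"ty": 0,"tz": 0,"roll": 0}
    - {"tx": 0,"ty": 0,"tz": -0.02,"roll": 0}
    - {"tx": 0,"ty": 0,"tz": -0.05,"roll": 0}
    - {"tx": 0,"ty": 0,"tz": -0.09,"roll": 0}
    - {"tx": 0,"ty": 0,"tz": -0.13,"roll": 0}
    - {"tx": 0,"ty": 0,"tz": -0.16,"roll": 0}
    - {"tx": 0,"ty": 0,"tz": -0.18,"roll": 0}
    - {"tx": 0,"ty": 0,"tz": -0.18,"roll": 0}
    - {"tx": 0,"ty": 0,"tz": -0.18,"roll": 0}
  gripper: 1

```text
clock: 14.23
tool_pos: [0.4454, 0.3344, 0.2484]
tool_rot: [-3.14, 0.015, -2.403]
ft_force: [1.2, -0.5, -1.0]
opening: 0.0855
```

```bash
python3 - <<'E'
from h import *
st(); p,d=snap('side','s14'); W=cloud('side',d)
m=(np.hypot(W[...,0]-.44,W[...,1]-.33)<.08)&(W[...,2]>.01)&(W[...,2]<.12)
Q=W[m]; print(m.sum())
for k in np.arange(.01,.12,.01):
    i=(Q[:,2]>=k)&(Q[:,2]<k+.01); 
    if i.sum()>3: print(k.round(2),i.sum(),np.round(np.c_[Q[i].min(0),Q[i].max(0)][:2].ravel(),4),Q[i][:,:2].mean(0).round(4))
to(.45,0.0,.25,-96.1)
E
```

```text
{'clock': 14.2333, 'joints': [0.9279, 0.2543, 0.1484, 0.0044, -1.4509, -1.761], 'tool_pos': [0.4454, 0.3344, 0.2484], 'tool_rot': [-3.14, 0.0146, -2.4034], 'ft_force': [1.1749, -0.4563, -0.9783], 'opening': 0.0855}
[[-0.74, -0.673, 0.012], [-0.673, 0.74, 0.009], [-0.015, -0.002, -1.0]]
922
0.01 72 [0.4277 0.482  0.3383 0.3832] [0.4508 0.3628]
0.02 73 [0.4281 0.481  0.3377 0.3728] [0.4494 0.3628]
0.03 66 [0.4278 0.4814 0.3381 0.3734] [0.4498 0.3622]
0.04 78 [0.4274 0.4831 0.3369 0.3729] [0.45   0.3623]
0.05 69 [0.428  0.4837 0.3368 0.3736] [0.4514 0.3629]
0.06 78 [0.4278 0.4824 0.3344 0.3736] [0.45  0.362]
0.07 75 [0.4277 0.4822 0.3297 0.3724] [0.4493 0.3615]
0.08 121 [0.4274 0.4826 0.3217 0.3734] [0.45   0.3569]
0.09 104 [0.4288 0.4807 0.3206 0.372 ] [0.4519 0.3571]
0.1 170 [0.4343 0.4747 0.3269 0.3666] [0.4538 0.3479]
0.11 16 [0.4485 0.468  0.3329 0.3561] [0.456  0.3454]
delta tool [ 0.2209 -0.2505 -0.0052]
roll -0.7263
```

The shaker stands upright at about (0.455,0.346), top at 0.109, about 22 mm from the mat centre and untouched. Next is the knob, which I'll cross-check with the side cloud.

```bash
python3 - <<'E'
from h import *
for n,t in(('side','s14'),('side','side0'),('top','top2'),('top','top0')):
    W=cloud(n,np.load(f'pics/{t}.npy'))
    m=(np.hypot(W[...,0]-.622,W[...,1]+.127)<.02)&(W[...,2]>.18)&(W[...,2]<.215); Q=W[m]; 
    if len(Q): print(t,len(Q),Q.min(0).round(4),Q.max(0).round(4),np.median(Q,0).round(4))
to(.6225,-.1275,.235,-96.1)
E
```

```text
side0 60 [ 0.6152 -0.1316  0.1802] [ 0.6355 -0.1085  0.2058] [ 0.6246 -0.1187  0.195 ]
top2 75 [ 0.613  -0.1369  0.1811] [ 0.6315 -0.1168  0.2052] [ 0.6218 -0.1254  0.1999]
top0 75 [ 0.613  -0.1371  0.1819] [ 0.6321 -0.1168  0.2059] [ 0.6212 -0.1255  0.1995]
delta tool [ 0.1792 -0.4609  0.0106]
roll -0.7263
```

Call:
apply_moves:
  increments:
    - {"tx": 0.015,"ty": -0.038,"tz": 0,"roll": -0.12}
    - {"tx": 0.03,"ty": -0.077,"tz": 0,"roll": -0.24}
    - {"tx": 0.045,"ty": -0.115,"tz": 0,"roll": -0.36}
    - {"tx": 0.06,"ty": -0.154,"tz": 0,"roll": -0.48}
    - {"tx": 0.075,"ty": -0.192,"tz": 0,"roll": -0.6}
    - {"tx": 0.09,"ty": -0.23,"tz": 0,"roll": -0.726}
    - {"tx": 0.105,"ty": -0.27,"tz": 0,"roll": -0.726}
    - {"tx": 0.12,"ty": -0.308,"tz": 0,"roll": -0.726}
    - {"tx": 0.135,"ty": -0.346,"tz": 0,"roll": -0.726}
    - {"tx": 0.15,"ty": -0.385,"tz": 0,"roll": -0.726}
    - {"tx": 0.165,"ty": -0.424,"tz": 0,"roll": -0.726}
    - {"tx": 0.178,"ty": -0.461,"tz": 0,"roll": -0.726}
  gripper: 0.7

```text
clock: 15.28
tool_pos: [0.6175, -0.1152, 0.2439]
tool_rot: [-3.136, 0.007, -1.677]
ft_force: [1.6, 1.1, 1.2]
opening: 0.0601
```

Call:
apply_moves:
  increments:
    - {"tx": 0,"ty": 0,"tz": 0,"roll": 0}
    - {"tx": 0,"ty": 0,"tz": 0,"roll": 0}

```text
clock: 15.45
tool_pos: [0.6169, -0.1175, 0.2406]
tool_rot: [-3.141, 0.007, -1.681]
ft_force: [0.4, 0.2, 0.2]
opening: 0.06
```

```bash
python3 - <<'E'
from h import *
st(); to(.6235,-.126,.173,-96.1)
E
```

```text
{'clock': 15.45, 'joints': [0.0562, 0.412, 0.3582, -0.0068, -1.5152, -0.1664], 'tool_pos': [0.6169, -0.1175, 0.2406], 'tool_rot': [-3.141, 0.007, -1.6814], 'ft_force': [0.4394, 0.179, 0.1536], 'opening': 0.06}
[[-0.11, -0.994, 0.001], [-0.994, 0.11, 0.007], [-0.007, -0.001, -1.0]]
delta tool [ 0.0082 -0.0075  0.0676]
roll -0.0042
```

Call:
apply_moves:
  increments:
    - {"tx": 0.008,"ty": -0.0075,"tz": 0.0,"roll": 0}
    - {"tx": 0.008,"ty": -0.0075,"tz": 0.02,"roll": 0}
    - {"tx": 0.008,"ty": -0.0075,"tz": 0.04,"roll": 0}
    - {"tx": 0.008,"ty": -0.0075,"tz": 0.058,"roll": 0}
    - {"tx": 0.008,"ty": -0.0075,"tz": 0.068,"roll": 0}
    - {"tx": 0.008,"ty": -0.0075,"tz": 0.068,"roll": 0}
    - {"tx": 0.008,"ty": -0.0075,"tz": 0.068,"roll": 0}

```text
clock: 16.03
tool_pos: [0.6234, -0.1253, 0.1726]
tool_rot: [3.141, 0.006, -1.68]
ft_force: [1.3, -1.7, 0.5]
opening: 0.0596
```

Call:
apply_moves:
  increments:
    - {"tx": 0,"ty": 0,"tz": 0,"roll": 0}
    - {"tx": 0,"ty": 0,"tz": 0,"roll": 0}
    - {"tx": 0,"ty": 0,"tz": 0,"roll": 0}
    - {"tx": 0,"ty": 0,"tz": 0,"roll": 0}
    - {"tx": 0,"ty": 0,"tz": 0,"roll": 0}
    - {"tx": 0,"ty": 0,"tz": 0,"roll": 0}
    - {"tx": 0,"ty": 0,"tz": 0,"roll": 0}
    - {"tx": 0,"ty": 0,"tz": 0,"roll": 0}
  gripper: 0
  grip_force: 40

```text
clock: 16.7
tool_pos: [0.624, -0.1254, 0.1733]
tool_rot: [-3.14, 0.006, -1.68]
ft_force: [1.7, 0.2, 2.7]
opening: 0.0186
```

```bash
python3 -c "
from h import *
st()"
```

```text
{'clock': 16.7, 'joints': [0.0431, 0.4465, 0.2417, -0.0061, -1.3634, -0.1515], 'tool_pos': [0.624, -0.1254, 0.1733], 'tool_rot': [-3.1399, 0.0063, -1.6804], 'ft_force': [1.6744, 0.2425, 2.7105], 'opening': 0.0186}
[[-0.109, -0.994, 0.002], [-0.994, 0.109, 0.006], [-0.006, -0.002, -1.0]]
```

The opening of 19 mm fits the knob. Now lift 9 mm.

Call:
apply_moves:
  increments:
    - {"tx": 0,"ty": 0,"tz": -0.003,"roll": 0}
    - {"tx": 0,"ty": 0,"tz": -0.006,"roll": 0}
    - {"tx": 0,"ty": 0,"tz": -0.009,"roll": 0}
    - {"tx": 0,"ty": 0,"tz": -0.009,"roll": 0}
    - {"tx": 0,"ty": 0,"tz": -0.009,"roll": 0}

```text
clock: 17.12
tool_pos: [0.6234, -0.1245, 0.181]
tool_rot: [3.141, 0.008, -1.68]
ft_force: [1.4, 5.5, -7.0]
opening: 0.0186
```

Call:
apply_moves:
  increments:
    - {"tx": -0.005,"ty": 0,"tz": 0,"roll": 0}
    - {"tx": -0.01,"ty": 0,"tz": 0,"roll": 0}
    - {"tx": -0.015,"ty": 0,"tz": 0,"roll": 0}
    - {"tx": -0.015,"ty": 0,"tz": 0,"roll": 0}

```text
clock: 17.45
tool_pos: [0.6252, -0.109, 0.1812]
tool_rot: [3.141, 0.007, -1.679]
ft_force: [0.8, 0.2, -5.3]
opening: 0.0188
```

Call:
apply_moves:
  increments:
    - {"tx": -0.006,"ty": 0,"tz": 0,"roll": 0}
    - {"tx": -0.012,"ty": 0,"tz": 0,"roll": 0}
    - {"tx": -0.018,"ty": 0,"tz": 0,"roll": 0}
    - {"tx": -0.023,"ty": 0,"tz": 0,"roll": 0}
    - {"tx": -0.028,"ty": 0,"tz": 0,"roll": 0}
    - {"tx": -0.028,"ty": 0,"tz": 0,"roll": 0}
    - {"tx": -0.028,"ty": 0,"tz": 0,"roll": 0}

```text
clock: 18.03
tool_pos: [0.6282, -0.08, 0.1808]
tool_rot: [3.14, 0.009, -1.679]
ft_force: [2.6, 1.4, -8.0]
opening: 0.0183
```

```bash
python3 - <<'E'
from h import *
s=st()
y=-0.107; Rb=np.array([[np.cos(y),-np.sin(y)],[np.sin(y),np.cos(y)]])
# hinge from rail: knob at start in bay frame (bx~0, by): gate centre from hinge post / keeper; estimate from cloud
W=cloud('top',np.load('pics/top0.npy')); m=(W[...,2]>.115)&(W[...,2]<.215)&(W[...,0]>.58)&(W[...,0]<.7)&(np.abs(W[...,1])<.25)
L=(W[m][:,:2])@Rb; f=L[:,0]<np.percentile(L[:,0],50)+.03; print('bay-rotated x,y pctl',np.percentile(L,[.3,1,50,99,99.7],axis=0).round(4).tolist())
k=np.array([.6235,-.126])@Rb; print('knob rot',k)
# rail/hinge post gap in y
x=L[:,1]; print(np.histogram(x,bins=np.arange(-.26,.13,.01)))
E
```

```text
{'clock': 18.0333, 'joints': [0.1145, 0.439, 0.2501, -0.009, -1.3813, -0.2207], 'tool_pos': [0.6282, -0.08, 0.1808], 'tool_rot': [3.1402, 0.0087, -1.6787], 'ft_force': [2.5676, 1.3819, -8.027], 'opening': 0.0183}
[[-0.108, -0.994, -0.0], [-0.994, 0.108, 0.009], [-0.009, 0.001, -1.0]]
bay-rotated x,y pctl [[0.6106, -0.1433], [0.6111, -0.1412], [0.6293, 0.0154], [0.6531, 0.2064], [0.6543, 0.2097]]
knob rot [ 0.63339047 -0.05869213]
(array([  0,   0,   0,   0,   0,   0,   0,   0,   0,   0,   0,  26,  90,
       124, 101,  95,  33,  53,  54,  69,  84,  55,  51,  52,  53,  52,
        59,  59,  58,  71,  71,  52,  52,  50,  53,  52,  55,  51]), array([-2.60000000e-01, -2.50000000e-01, -2.40000000e-01, -2.30000000e-01,
       -2.20000000e-01, -2.10000000e-01, -2.00000000e-01, -1.90000000e-01,
       -1.80000000e-01, -1.70000000e-01, -1.60000000e-01, -1.50000000e-01,
       -1.40000000e-01, -1.30000000e-01, -1.20000000e-01, -1.10000000e-01,
       -1.00000000e-01, -9.00000000e-02, -8.00000000e-02, -7.00000000e-02,
       -6.00000000e-02, -5.00000000e-02, -4.00000000e-02, -3.00000000e-02,
       -2.00000000e-02, -1.00000000e-02,  2.22044605e-16,  1.00000000e-02,
        2.00000000e-02,  3.00000000e-02,  4.00000000e-02,  5.00000000e-02,
        6.00000000e-02,  7.00000000e-02,  8.00000000e-02,  9.00000000e-02,
        1.00000000e-01,  1.10000000e-01,  1.20000000e-01]))
```

The bolt is drawn about 45 mm without a jam. Next I'll swing the gate along its arc to 0.4 rad.

Call:
apply_moves:
  increments:
    - {"tx": 0,"ty": 0.003,"tz": 0.003,"roll": 0.02}
    - {"tx": 0,"ty": 0.0094,"tz": 0.003,"roll": 0.05}
    - {"tx": 0.0006,"ty": 0.0188,"tz": 0.003,"roll": 0.1}
    - {"tx": 0,"ty": 0.028,"tz": 0.003,"roll": 0.15}
    - {"tx": -0.0007,"ty": 0.0375,"tz": 0.003,"roll": 0.2}
    - {"tx": -0.002,"ty": 0.047,"tz": 0.003,"roll": 0.25}
    - {"tx": -0.004,"ty": 0.056,"tz": 0.003,"roll": 0.3}
    - {"tx": -0.006,"ty": 0.065,"tz": 0.003,"roll": 0.35}
    - {"tx": -0.008,"ty": 0.071,"tz": 0.003,"roll": 0.38}
    - {"tx": -0.009,"ty": 0.074,"tz": 0.003,"roll": 0.4}
    - {"tx": -0.009,"ty": 0.074,"tz": 0.003,"roll": 0.4}
    - {"tx": -0.009,"ty": 0.074,"tz": 0.003,"roll": 0.4}

```text
clock: 19.03
tool_pos: [0.5561, -0.0634, 0.1789]
tool_rot: [3.139, 0.008, -2.078]
ft_force: [2.0, -1.7, 0.1]
opening: 0.0187
```

Call:
apply_moves:
  increments:
    - {"tx": 0,"ty": 0,"tz": 0,"roll": 0}
    - {"tx": 0,"ty": 0,"tz": 0,"roll": 0}
    - {"tx": 0,"ty": 0,"tz": 0,"roll": 0}
    - {"tx": 0,"ty": 0,"tz": 0,"roll": 0}
    - {"tx": 0,"ty": 0,"tz": 0,"roll": 0}
    - {"tx": 0,"ty": 0,"tz": 0,"roll": 0}

```text
clock: 19.53
tool_pos: [0.5563, -0.0634, 0.179]
tool_rot: [3.139, 0.008, -2.078]
ft_force: [2.6, -1.2, -2.0]
opening: 0.0189
```

```bash
python3 - <<'E'
from h import *
st(); p,d=snap('side','s20'); snap('top','top20')
a=cv2.resize(p[150:400,190:440,::-1],(400,400)); b=cv2.resize(cv2.imread('pics/top20.png')[100:320,160:440],(509,400)); cv2.imwrite('pics/fin.png',np.hstack([a,b])[:, :800])
E
```

```text
{'clock': 19.5333, 'joints': [0.1605, 0.2946, 0.0316, -0.0081, -1.3048, -0.6658], 'tool_pos': [0.5563, -0.0634, 0.179], 'tool_rot': [3.1391, 0.008, -2.0782], 'ft_force': [2.5736, -1.1624, -1.9802], 'opening': 0.0189}
[[-0.486, -0.874, 0.002], [-0.874, 0.486, 0.008], [-0.008, 0.002, -1.0]]
```

View pics/fin.png

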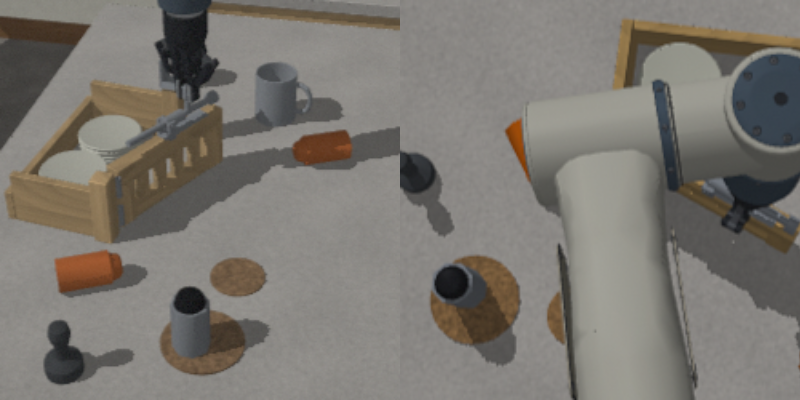

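The gate is ajar with the knob held, and the shaker stands on the mat with its lid at (455,285) in the right half. The last check is the shaker's offset and the gate angle in numbers.

```bash
python3 - <<'E'
from h import *
W=cloud('top',np.load('pics/top20.npy')); m=(np.hypot(W[...,0]-.45,W[...,1]-.34)<.07)&(W[...,2]>.08)&(W[...,2]<.12); Q=W[m]
c,r=cv2.minEnclosingCircle(Q[:,:2].astype(np.float32)); print('upper circle',c,r,Q[:,2].max(),'off mat',np.hypot(c[0]-.4392,c[1]-.3299))
W=cloud('side',np.load('pics/s20.npy')); 
m=(W[...,2]>.118)&(W[...,2]<.14)&(W[...,0]>.48)&(W[...,0]<.66)&(W[...,1]>-.14)&(W[...,1]<.12); Q=W[m][:,:2]
v=cv2.fitLine(Q.astype(np.float32),cv2.DIST_HUBER,0,.01,.01).ravel(); print('gate dir',np.arctan2(v[0],v[1]),'minus shut .107 => angle')
a=ctrl.read_state(); print(np.round(a['ft_force'],2),np.abs(a['joint_vel']).max())
E
```

```text
upper circle (0.45358067750930786, 0.34018832445144653) 0.02906075306236744 0.11424649135125582 off mat 0.01768201079190219
gate dir 0.5124174 minus shut .107 => angle
[ 3.02 -0.41 -1.21] 0.0018197902447796596
```

Everything agrees: the gate is at about 0.40 rad and the shaker is about 18 mm from the mat centre. Handing in.

```bash
python3 -c "
from bench import ctrl
print(ctrl.sign_off())"
```

```text
the job is handed in; nothing more can be done
None
```

The job is handed in: the shaker stands on the larger cork mat, the bolt is drawn, and the gripper is holding the gate ajar by the bolt knob. No verdict was reported. About 20 of the 51 s were used.

- **Shaker:** I gripped it near the lid and eased the fingers so it swung base-down, then set it on the mat and let go. The first try slipped: the shaker dropped back onto the counter, and I found it again and repeated the move in finer steps.
- **Shaker check:** the point clouds show it upright, about 18 to 22 mm from the mat centre (two estimates, limit 40 mm).
- **Bolt:** I lifted the knob 9 mm and drew it back about 45 mm (34 mm needed), with no sign of catching on the lip. I measured the draw by how far the tool moved, not by reading the joint.
- **Gate:** it is at about 0.40 rad by the camera fit (0.2 to 0.65 allowed). The arm was still, and the wrist force was about 3 N.
- **Bystanders:** the pitcher and tamper look undisturbed in the last pictures. The cup was hidden behind the gripper there, but no move came near it.

No final check failed.

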